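# Pass the third dye bottle through the one-way gate and set the tally

### The arm

A 7-joint arm with a two-finger parallel gripper is mounted at the origin on a cart in front of the work surface, level with it; the furniture and walls round the work are solid. World frame = base frame: x ahead of the robot, y to its left, z up, the work surface at z = 0. Lengths are in mm, angles in rad, forces in N, time in s.
With the tool pointing down it reaches from about 425 to 875 mm from the base axis. Payload 9.9 kg.
Tool frame: the origin (TCP) lies on the centre line of the jaws, within the pads' length; the fingertips stand 25 mm ahead of it and the grasp point (between the pads) lies 6 mm ahead of it (arm.nose_length is the distance from the TCP to the fingertips, in mm); z points along the fingers, y is the line along which they close (so a half turn about z gives the same grasp; the last joint's range is limited). The gripper opens to 85 mm and grips with 20 to 120 N. Pads are 22 mm wide; open, the fingers measure 114 mm over their backs; the gripper's body (76 mm by 85 mm) begins 54 mm behind the grasp point. The pads swing forward as they close: fully open they stand 13 mm farther back than shut.
Start: joints at [-1.226, 0.576, 0.025, 1.437, -0.015, 1.129, -0.057], TCP at [280.645, 613.896, 256.289] pointing down, gripper open.
Joint ranges: [-2.76, 2.76], [-0.34, 2.15], [-1.52, 1.57], [0.19, 2.46], [-1.09, 4.23], [0.17, 1.99], [-2.82, 2.82]. Speed limits (rad/s): [2.22, 2.22, 3.01, 3.01, 3.14, 3.14, 3.14].

### API

Orientations are given as a rotation vector (axis times angle).
In Python, from plant import arm, optics gives the robot as it stands.
- The arm moves only by the shell command python3 -m pendant 'ROWS' [OPENING] [FORCE]. ROWS is JSON, a list that holds one entry, the list of rows, each a list of 6 numbers: the shift along the tool's x, y, z in m, then the turn, a rotation vector about the tool's x, y, z in rad. A call has 1 to 12 rows; each row shifts and turns the commanded pose from where the row before left it, along the tool's axes as they then stand; what a row does not reach is not made up. A row lasts 1/10 s, in which the tool goes at most 50 mm and 8.59 degrees, less where a joint would pass 70% of its speed; a pose out of reach is approached as far as the arm can. A call is refused whole if a number of a shift passes 0.05 or a number of a turn 0.15, either way. A call with a gripper value outside its range is refused whole. OPENING is the finger opening in m, from 0 to 0.0854, set as the call begins (- or left out, the last holds). The fingers move at their own pace and stop on an object; FORCE is the grip in N (left out, the last holds). Time passes only in rows, so rows that do not move let the fingers close. It gives the time, the measured TCP pose, the force, the opening and the grip force at its end, in the units of the state.
- arm.read_state(): the state, without advancing time (a new reading comes with each control period).
- optics.get_image(name): name is "scene" or "top" or "wrist"; returns a dict with "frame" (384x512x3 uint8, red, green, blue), "vfov" (degrees; the focal length in pixels is half the picture's height over the tangent of half this angle, whatever the lens; pixels are square), "cx", "cy" (the principal point, pixels), "distortion" ([k1, k2, p1, p2, k3] as OpenCV has them; the pictures are not rectified), "rvec" (rotation vector, rad) and "tvec" (3), from world to camera coordinates, as OpenCV has them. Camera axes: x right, y down, z forward; pixel columns grow to the right and rows downward; lengths in mm; the calibration is good to about 2 mm. A picture is of the moment at which its call begins. There is no depth.
- arm.finish_job(): hands the job in; it is judged then, once.
The state is a dict: "clock": time; "joint_pos": joint angles; "joint_vel": joint speeds; "effort": joint torques, N m; "ee_pos": TCP position; "orientation": TCP orientation; "contact_force": force on the tool from outside, world axes, zero at the start; "moment": the same for the moment, N m; "grip_width": finger opening in mm; "finger_force": force on a finger pad.
Only numpy, scipy, OpenCV 4.12 (cv2) and the standard library are available. Lean on these libraries where they do the work, as an engineer would, in place of code of your own. Each camera call takes 0.05 s, during which the arm holds its last target. There are 200 camera calls.

### The job

The third dye bottle of the batch has to go out through the counting gate. Take the bottle that stands alone near the gate's flared mouth, stand it in the lane and slide it along the lane's floor through the sprung yellow flap, until it stands upright just past the flap, between the rails, with the flap shut behind it; do not disturb the two bottles that are already through, or the spare lid. Then roll the tally wheel beside the gate until its face with three yellow dots is on top, level with the white pointer marks.

Things in the scene. Friction and masses are not known exactly. Their poses are not given: they have to be found in the camera images.
- new_bottle_centre (a point): Point on the axis of the bottle to pass, 35 mm above its underside, z up. Loose orange dye bottle with red band and black cap, 42 mm diameter, 85 mm high (body and neck to 70 mm are solid; do not grip the cap), about 0.11 kg. It starts standing on the table to the -x side of the lane's mouth, alone. It may be gripped across the body or pushed with upright fingers.
- done_bottle_a_centre (a point): The same point of a bottle of the same kind that is already through, standing past the end of the rails; leave it where it is.
- done_bottle_b_centre (a point): The same point of the other bottle that is already through; leave it where it is.
- spare_lid_centre (a point): Centre of a loose pink tub lid, 98 mm across, 16 mm high, lying on the table to the right of the gate; leave it where it is.
- gate: The gate, fixed, on a grey base plate 172 x 256 x 4 mm, the lane's floor. Origin: at table height, mid-lane, in the shut flap's plane; z up. The lane runs along the gate's y: bottles go from +y to -y. Aluminium rails, up to 48 mm above the table, run from y = +65 to -125 mm, inner faces at x = -30 and +30 mm (past the flap the +x one is 8 mm further out). The lane is open from above.
- mouth (a point): Middle of the flared mouth of the lane, 39 mm above the table, at gate x = 0, y = +110 mm; axes as the gate's. From y = +65 mm to here two flared rails, as high, widen the lane from 60 to about 105 mm.
- flap (a joint): Yellow flap's angle (rad): 0 shut across the lane, 1.57 open along the +x rail. 12 to 48 mm above the table, 63 mm long, hinged on a post (51 mm high) at gate x = +36 mm, y = 0. It swings only towards gate -y; a spring (under 0.5 N at its end) shuts it once nothing holds it. Fingers that push the bottle from behind hold it open too, until lifted out, as does a bottle within 85 mm of the post.
- wheel_top (a point): Uppermost point of the tally wheel, mid-width, 74 mm above the table, at gate x = -82 mm, y = 0; axes as the gate's. Black wheel, 48 mm diameter, 38 mm wide, axle along gate x, between two grey cheeks 46 mm apart, 57 mm high, with white pointer marks at gate y = 0. Its sprung yoke gives up to 8 mm when pressed: 2 N at first, about 5 N at the end.
- tally_wheel (a joint): Wheel angle (rad). Eight faces of one to eight dots, 0.785 rad (19 mm of rim) apart, parted by grey lines; three dots yellow, others white. 0 = three dots on top; -0.785 two; -1.57 one. Starts between one and about two dots. Grows as its top moves towards gate -y. A finger pressed lightly on top and drawn along turns it (0.3 N at the rim); it stays where left.

How it is judged (in metres and radians):
On the way, in this order (a step that is already met when the one before it is completed fails the run):
1. the bottle is in the gateway, standing on the lane's floor, and holds the flap open (value of joint flap above 0.4 rad and y of new_bottle_centre in the frame of gate between -0.04 and 0.02 m and x of new_bottle_centre in the frame of gate between -0.02 and 0.028 m and height (world z) of new_bottle_centre below 0.048 m).
2. the bottle is just past the flap, and the flap is shut behind it (value of joint flap below 0.1 rad and y of new_bottle_centre in the frame of gate between -0.145 and -0.022 m), for 0.2 s.
3. the three dots of the tally wheel are at the pointers (value of joint tally_wheel between -0.2 and 0.2 rad), for 0.2 s.
At the end, for the whole second after the job is handed in: The bottle stands upright (within 0.1 rad) on the lane's floor between the rails, its axis 22 to 145 mm past the flap's plane; the flap is shut (under 0.1 rad); the tally wheel shows three dots at the pointers within 0.2 rad (all of step 2 and all of step 3 and x of new_bottle_centre in the frame of gate between -0.025 and 0.028 m and height (world z) of new_bottle_centre below 0.044 m and angle between new_bottle_centre's own z axis and vertical below 0.1 rad); the robot touches nothing.
It fails at once if a bottle that is already through is disturbed (moved more than 15 mm) (distance of any of done_bottle_a_centre, done_bottle_b_centre from where it was at the start of the episode above 0.015 m).
It fails at once if the spare lid is disturbed (moved more than 15 mm) (distance of spare_lid_centre from where it was at the start of the episode above 0.015 m).
It also fails if it takes over 69 s, if anything falls off the work surface, if the arm or the gripper's body presses on something with over 40 N, if the wrist force passes 120 N, or if a joint passes its speed limit or range.

## Working session

There is one attempt and no reset: what is moved stays moved. The work goes in short steps, Python scripts to look and compute and a shell command to move; the robot and the scene stay as the last step left them, time stands still between calls to the robot, and variables do not carry over. Pictures are saved under pics/ and viewed, at most 10 in all, crops included, and the job is handed in when it is done.

```bash
mkdir -p pics; ls; cat > h.py <<'E'
import numpy as np, cv2
from plant import arm, optics
def K(im):
    f=im["frame"].shape[0]/2/np.tan(np.radians(im["vfov"])/2)
    return np.array([[f,0,im["cx"]],[0,f,im["cy"]],[0,0,1.]])
def ray(im,uv):
    p=cv2.undistortPoints(np.array([[uv]],float),K(im),np.array(im["distortion"],float))[0,0]
    R=cv2.Rodrigues(np.array(im["rvec"],float))[0]; t=np.array(im["tvec"],float).ravel()
    return -R.T@t, R.T@np.array([p[0],p[1],1.])
def onz(im,uv,z):
    o,d=ray(im,uv); return o+d*(z-o[2])/d[2]
def proj(im,P):
    return cv2.projectPoints(np.array(P,float).reshape(-1,1,3),np.array(im["rvec"],float),np.array(im["tvec"],float),K(im),np.array(im["distortion"],float))[0][:,0]
def save(im,n): cv2.imwrite(n,im["frame"][:,:,::-1])
E
python3 - <<'E'
from h import *
import pickle
ims={}
for n in("top","scene","wrist"):
    ims[n]=optics.get_image(n); 
pickle.dump(ims,open("ims.pkl","wb"))
cv2.imwrite("pics/top0.png",ims["top"]["frame"][:,:,::-1]);cv2.imwrite("pics/scene0.png",ims["scene"]["frame"][:,:,::-1])
for n in ims:
    o,d=ray(ims[n],(256,192));print(n,o,d,ims[n]["distortion"])
s=arm.read_state();print(s)
E
```

```text
pics
top [384.01965961  73.62661641 943.11361516] [ 0.07502163 -0.03606351 -0.99653056] [0.03102016 0.         0.         0.         0.        ]
scene [  21.73054779 -536.45233827  958.93329812] [ 0.35752303  0.53086126 -0.7685204 ] [0.02844112 0.         0.         0.         0.        ]
wrist [204.41753569 649.23053997 373.03524664] [ 0.30711242 -0.1362859  -0.94198595] [-0.04288558  0.          0.          0.          0.        ]
{'clock': 0.15, 'joint_pos': array([-1.22579856,  0.57631921,  0.02484278,  1.4376645 , -0.01499696,
        1.12896438, -0.05648113]), 'joint_vel': array([-0.00011582, -0.00343793,  0.00078377, -0.00155045,  0.0007228 ,
       -0.00175319,  0.00149804]), 'effort': array([ 3.44991189e-03, -7.66264129e+01,  2.25287162e+00, -2.86181813e+01,
        1.55907153e-02,  9.85062128e-03, -4.09599147e-05]), 'ee_pos': array([280.51963414, 613.64647079, 255.67165289]), 'orientation': array([-6.68273697e-01, -3.06949152e+00,  1.81331144e-03]), 'contact_force': array([-0.16501361,  0.16981181, -0.14508409]), 'moment': array([-0.02930729, -0.00366197,  0.00090524]), 'finger_force': 0.0, 'grip_width': 85.47232426904843}
```

View pics/top0.png

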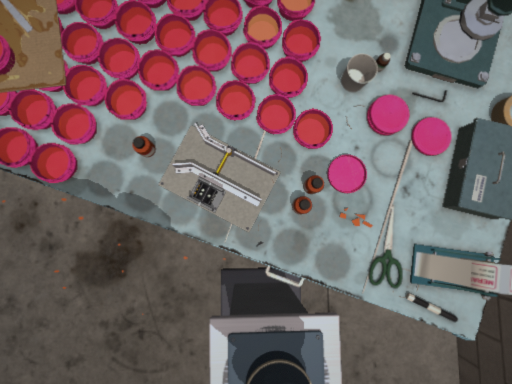

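View pics/scene0.png

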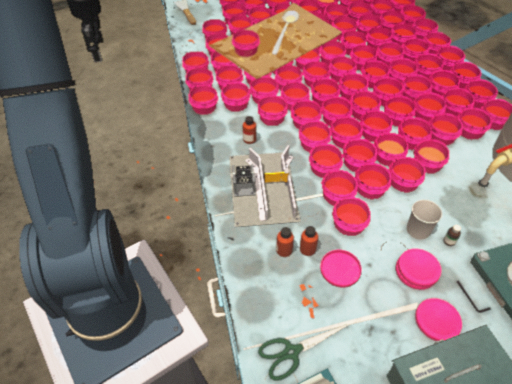

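The top view shows the bottle at (144,146) and the gate around (220,175). The mouth is at its upper left, the flap near (226,158) and the wheel near (205,193). The done bottles are at (314,185) and (302,205), the spare lid at (347,172). I'll zoom in on the gate.

```bash
python3 - <<'E'
from h import *
import pickle
ims=pickle.load(open("ims.pkl","rb"))
t=ims["top"]["frame"][115:235,120:280,::-1]; 
cv2.imwrite("pics/topc.png",cv2.resize(t,None,fx=5,fy=5,interpolation=cv2.INTER_CUBIC))
s=ims["scene"]["frame"][110:230,220:340,::-1]
cv2.imwrite("pics/scenec.png",cv2.resize(s,None,fx=5,fy=5,interpolation=cv2.INTER_CUBIC))
E
```

```text
(no output)
```

View pics/topc.png

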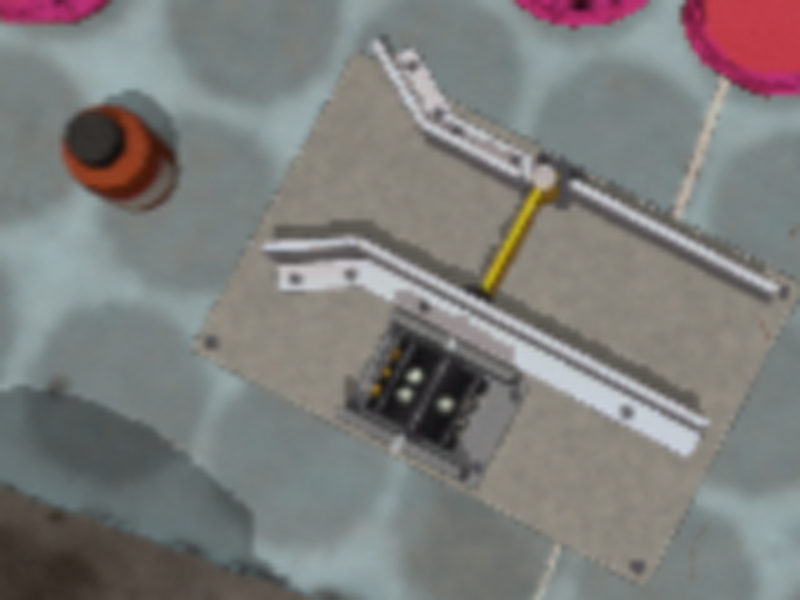

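View pics/scenec.png

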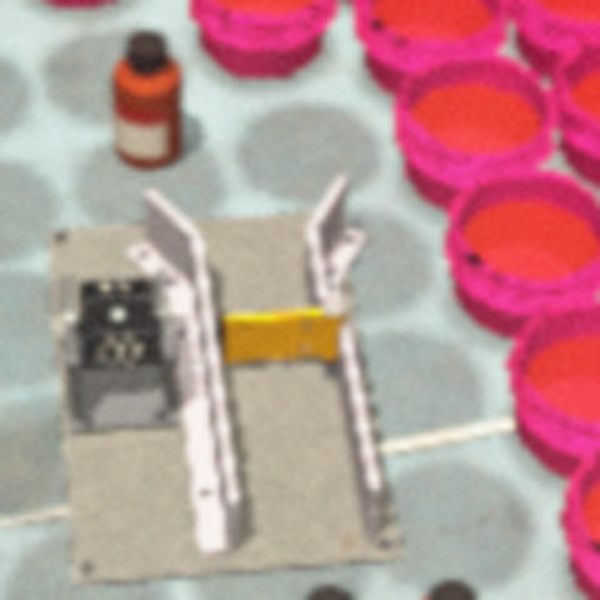

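```bash
cat > fit.py <<'E'
from h import *
import pickle
ims=pickle.load(open("ims.pkl","rb"))
T=lambda u,v:(120+u/5-.4,115+v/5-.4); S=lambda u,v:(220+u/5-.4,110+v/5-.4)
top,sc=ims["top"],ims["scene"]
# gate pts: (gx,gy,z,view,uv)
L=[(36,0,51,top,T(543,174)),(-31.5,65,48,top,T(358,241)),(-31.5,-125,48,top,T(705,424)),(39.5,-125,48,top,T(782,291)),
(54,110,48,top,T(377,42)),(-54,110,48,top,T(266,246)),
(-31.5,-125,48,sc,S(240,500)),(-31.5,65,48,sc,S(200,235)),(-54,110,48,sc,S(150,192)),(54,110,48,sc,S(343,180))]
G=np.array([l[:2] for l in L],float); W=np.array([onz(l[3],l[4],l[2])[:2] for l in L])
sel=slice(0,6)
g0,w0=G[sel].mean(0),W[sel].mean(0);H=(G[sel]-g0).T@(W[sel]-w0);a=np.arctan2(H[0,1]-H[1,0],H[0,0]+H[1,1])
R=np.array([[np.cos(a),-np.sin(a)],[np.sin(a),np.cos(a)]]);o=w0-R@g0
print("gate",o,a);print((W-o)@R-G)
q=lambda im,uv,z:(onz(im,uv,z)[:2]-o)@R
for n,im,uv,z in[("captop",top,T(95,137),80),("captop",sc,S(148,48),83),("pt",top,T(450,343),57),("pt",top,T(398,445),57),("2dots",top,T(411,385),73),("1dot",top,T(445,404),73)]:
    print(n,onz(im,uv,z)[:2],q(im,uv,z))
for n,im,m in[("top",top,lambda b:b)]:
    f=im["frame"].astype(int);
for n,uv in[("a",(314.5,183.5)),("b",(301.5,203.5))]: print(n,onz(top,uv,70)[:2],q(top,uv,70))
print("lid",onz(top,(347,173),16)[:2],q(top,(347,173),16))
E
python3 fit.py
```

```text
gate [520.49918344 120.3979285 ] -0.5012620435233153
[[ 0.73451215  3.85533618]
 [-1.40928312  1.76974388]
 [-1.61546264  4.41817276]
 [ 1.41668537  1.32591534]
 [ 2.34330504 -5.37821668]
 [-1.46975679 -5.99095149]
 [ 2.75963771  4.05581937]
 [ 1.29172655  2.19500751]
 [-1.141987   -6.14712276]
 [ 1.72236978 -7.07053912]]
captop [568.25096656 309.87268581] [-49.17161115 189.11126118]
captop [567.50285067 307.44882543] [-48.66294725 186.62609769]
pt [473.25009582 150.71649049] [-56.00541457   3.88394386]
pt [425.50287006 175.42060311] [-109.74975821    2.60477418]
2dots [452.39729477 167.43230699] [-82.32533397   8.52287437]
1dot [443.34775448 151.87280042] [-82.78471915  -9.47105208]
a [467.62610474 -95.73579839] [  57.49086043 -214.95150922]
b [421.16644424 -63.80784718] [   1.40439098 -209.27682278]
lid [ 497.96840414 -188.69490115] [ 128.77024229 -281.89401919]
```

```bash
cat >> h.py <<'E'
A=-0.501; GO=np.array([521.9,122.9]); GR=np.array([[np.cos(A),-np.sin(A)],[np.sin(A),np.cos(A)]])
def gate(w): return (np.array(w)[:2]-GO)@GR
def st(target=None):
    s=arm.read_state(); from scipy.spatial.transform import Rotation as Ro
    R=Ro.from_rotvec(s["orientation"]); 
    D=np.array([[-GR[0,0],GR[0,1],0],[-GR[1,0],GR[1,1],0],[0,0,-1.]])
    print("t",s["clock"],"gate",gate(s["ee_pos"]).round(1),"z",s["ee_pos"][2].round(1),"F",s["contact_force"].round(1),"w",round(s["grip_width"],1),round(s["finger_force"],1),
     "turn",(R.inv()*Ro.from_matrix(D)).as_rotvec().round(3))
    if target is not None:
        g=np.array(target[:2]); d=np.append(GO+GR@g-s["ee_pos"][:2],target[2]-s["ee_pos"][2])
        print("tool-frame shift if aligned",(D.T@d).round(1))
E
python3 -c "
from h import *
print(gate([567.9,308.3]));st((-49,185.5,130))"
```

```text
[-48.7014301  184.70877268]
t 0.15 gate [-447.4  314.5] z 255.7 F [-0.2  0.2 -0.1] w 85.5 0.0 turn [-0.001  0.     0.072]
tool-frame shift if aligned [-398.4 -129.   125.7]
```

```bash
python3 -m pendant '[[[0,0,0,0,0,0.072],[-0.04,-0.013,0.0125,0,0,0],[-0.04,-0.013,0.0125,0,0,0],[-0.04,-0.013,0.0125,0,0,0],[-0.04,-0.013,0.0125,0,0,0],[-0.04,-0.013,0.0125,0,0,0],[-0.04,-0.013,0.0125,0,0,0],[-0.04,-0.013,0.0125,0,0,0],[-0.04,-0.013,0.0125,0,0,0],[-0.04,-0.013,0.0125,0,0,0],[-0.04,-0.013,0.0125,0,0,0]]]' 0.08; python3 -m pendant '[[[0,0,0,0,0,0],[0,0,0,0,0,0],[0,0,0,0,0,0]]]'; python3 - <<'E'
from h import *
st((-49,185,46))
im=optics.get_image("wrist");save(im,"pics/w1.png")
print(proj(im,[[567.9,308.3,85],[567.9,308.3,0]]))
E
```

```text
clock: 1.25
ee_pos: [570.0, 306.4, 130.6]
orientation: [-0.778, -3.043, 0.0]
contact_force: [1.6, 1.0, 0.2]
grip_width: 80.1
finger_force: 0.0
clock: 1.55
ee_pos: [568.3, 309.0, 131.3]
orientation: [-0.776, -3.043, -0.001]
contact_force: [0.2, 0.7, -0.6]
grip_width: 79.5
finger_force: 0.0
t 1.55 gate [-48.6 185.5] z 131.3 F [ 0.2  0.7 -0.6] w 79.5 0.0 turn [ 0.    -0.001  0.001]
tool-frame shift if aligned [ 0.4 -0.5 85.3]
[[252.43008538 228.85771506]
 [253.07267908 187.31834682]]
```

View pics/w1.png

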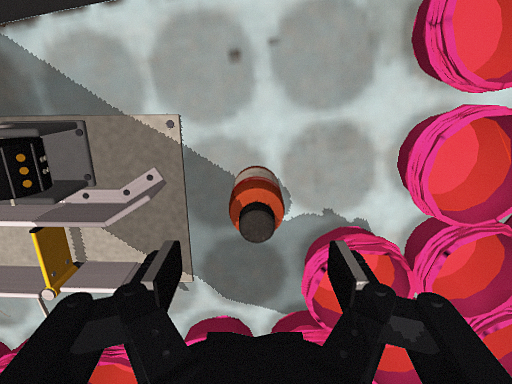

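```bash
python3 - <<'E'
from h import *
im=optics.get_image("wrist")
for uv in[(256,225),(257,222)]: print(gate(onz(im,uv,83)))
for uv in[(340,228),(306,260),(312,300),(400,160)]: print(uv,gate(onz(im,uv,35)),gate(onz(im,uv,5)))
E
```

```text
[-50.73239887 187.33635983]
[-52.91405757 187.98256438]
(340, 228) [-24.19353512 259.60939652] [ -8.95984024 269.91307719]
(306, 260) [  7.56324269 232.46255552] [ 27.24801668 238.96129296]
(312, 300) [ 51.81032523 241.13481269] [ 77.69683875 248.84906711]
(400, 160) [-83.90251928 301.59327343] [-77.03772799 317.78147924]
```

```bash
python3 -m pendant '[[[0.0015,0.0005,0.02,0,0,0],[0,0,0.02,0,0,0],[0,0,0.02,0,0,0],[0,0,0.015,0,0,0],[0,0,0.01,0,0,0],[0,0,0,0,0,0]]]' 0.07; python3 -m pendant '[[[0,0,0,0,0,0],[0,0,0,0,0,0],[0,0,0,0,0,0],[0,0,0,0,0,0],[0,0,0,0,0,0],[0,0,0,0,0,0],[0,0,0,0,0,0]]]' 0.035 30; python3 -c "
from h import *
st((0,50,110))"
```

```text
clock: 2.25
ee_pos: [567.2, 309.2, 45.2]
orientation: [-0.777, -3.043, 0.002]
contact_force: [-0.1, 0.2, -0.4]
grip_width: 70.1
finger_force: 0.0
clock: 2.95
ee_pos: [568.6, 309.3, 47.4]
orientation: [0.778, 3.042, 0.002]
contact_force: [-1.1, 0.7, 6.4]
grip_width: 40.4
finger_force: 30.9
t 2.95 gate [-48.5 186. ] z 47.4 F [-1.1  0.7  6.4] w 40.4 30.9 turn [0.002 0.001 0.   ]
tool-frame shift if aligned [ -48.5 -136.   -62.6]
```

```bash
python3 -m pendant '[[[0,0,-0.02,0,0,0],[0,0,-0.03,0,0,0],[0,0,-0.02,0,0,0],[0,0,0,0,0,0],[0,0,0,0,0,0],[0,0,0,0,0,0]]]'; python3 - <<'E'
from h import *
st((0,50,110))
a=optics.get_image("top");b=optics.get_image("scene");w=optics.get_image("wrist")
c=lambda im,x,y,W,H,k:cv2.resize(im["frame"][y:y+H,x:x+W,::-1],(W*k,H*k),interpolation=cv2.INTER_CUBIC)
s=arm.read_state()["ee_pos"]; u,v=proj(b,[s])[0].astype(int)
cv2.imwrite("pics/h1.png",np.hstack([c(b,max(u-50,0),max(v-65,0),100,130,3),cv2.resize(w["frame"][:,:,::-1],(480,390))]))
E
```

```text
clock: 3.55
ee_pos: [567.4, 308.6, 115.3]
orientation: [-0.778, -3.043, 0.002]
contact_force: [-0.3, 0.7, -0.3]
grip_width: 40.3
finger_force: 30.7
t 3.55 gate [-49.3 184.8] z 115.3 F [-0.3  0.7 -0.3] w 40.3 30.7 turn [-0.001 -0.001  0.   ]
tool-frame shift if aligned [ -49.3 -134.8    5.3]
```

View pics/h1.png

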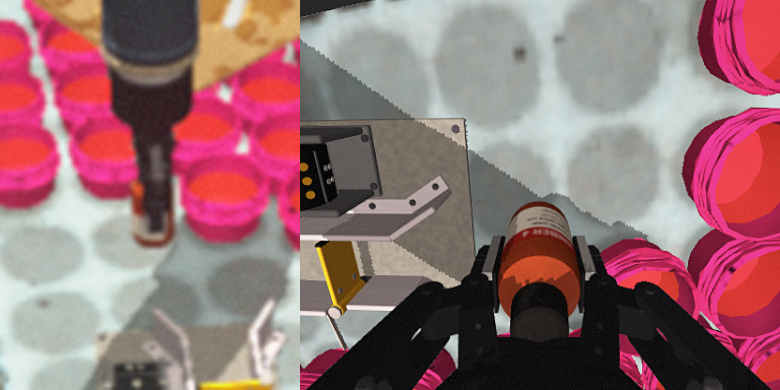

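```bash
python3 -m pendant '[[[-0.015,-0.03,0,0,0,0],[-0.015,-0.03,0,0,0,0],[-0.01,-0.03,0,0,0,0],[-0.0095,-0.03,0,0,0,0],[0,-0.011,0,0,0,0],[0,0,0,0,0,0],[0,0,0,0,0,0],[0,0,0,0,0,0]]]'; python3 - <<'E'
from h import *
st((0,52,54))
w=optics.get_image("wrist");save(w,"pics/w2.png")
z=115
# base of bottle predicted at TCP axis, gate lane points
P=lambda x,y,z:np.append(GO+GR@np.array([x,y]),z)
for p in[P(0,53,68-21),P(0,53,150),P(-30,65,48),P(-30,-125,48),P(36,0,51),P(-56,107,48)]: print(gate(p).round(0),p[2],proj(w,[p])[0].round(0))
E
```

```text
clock: 4.5
ee_pos: [548.8, 172.2, 116.2]
orientation: [-0.775, -3.044, -0.002]
contact_force: [0.2, -0.5, -1.8]
grip_width: 40.2
finger_force: 30.7
t 4.5 gate [-0.1 56.1] z 116.2 F [ 0.2 -0.5 -1.8] w 40.2 30.7 turn [ 0.001 -0.     0.002]
tool-frame shift if aligned [-0.1 -4.1 62.2]
[-0. 53.] 47.0 [249. 215.]
[-0. 53.] 150.0 [245. 325.]
[-30.  65.] 48.0 [267. 176.]
[ -30. -125.] 48.0 [  2. 175.]
[36. -0.] 51.0 [180. 260.]
[-56. 107.] 48.0 [330. 138.]
```

View pics/w2.png

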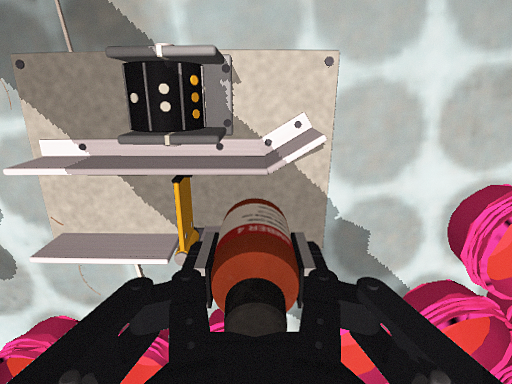

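```bash
python3 -m pendant '[[[-0.0015,0,0.02,0,0,0],[0,0,0.02,0,0,0],[0,0,0.012,0,0,0],[0,0,0.005,0,0,0],[0,0,0,0,0,0],[0,0,0.003,0,0,0],[0,0,0,0,0,0],[0,0,0,0,0,0]]]'; python3 -c "
from h import *
st((1.5,-105,54))"
```

```text
clock: 5.35
ee_pos: [550.1, 169.6, 56.8]
orientation: [0.778, 3.043, 0.001]
contact_force: [0.0, 0.1, -0.1]
grip_width: 40.2
finger_force: 30.7
t 5.35 gate [ 2.3 54.5] z 56.8 F [ 0.   0.1 -0.1] w 40.2 30.7 turn [0.001 0.    0.   ]
tool-frame shift if aligned [   0.8 -159.5    2.8]
```

```bash
python3 -m pendant '[[[0,0,0.0035,0,0,0],[0,-0.015,0,0,0,0],[0,-0.015,0,0,0,0],[0,-0.015,0,0,0,0],[0,-0.015,0,0,0,0],[0,0,0,0,0,0],[0,0,0,0,0,0]]]'; python3 - <<'E'
from h import *
st((1.5,-105,52))
im=optics.get_image("scene")
cv2.imwrite("pics/s2.png",cv2.resize(im["frame"][90:240,200:350,::-1],None,fx=4,fy=4,interpolation=cv2.INTER_CUBIC))
E
```

```text
clock: 6.05
ee_pos: [521.1, 116.6, 53.0]
orientation: [0.78, 3.043, 0.001]
contact_force: [-0.4, 0.5, -0.5]
grip_width: 40.4
finger_force: 31.1
t 6.05 gate [ 2.3 -5.9] z 53.0 F [-0.4  0.5 -0.5] w 40.4 31.1 turn [ 0.     0.    -0.001]
tool-frame shift if aligned [  0.8 -99.1   1. ]
```

View pics/s2.png

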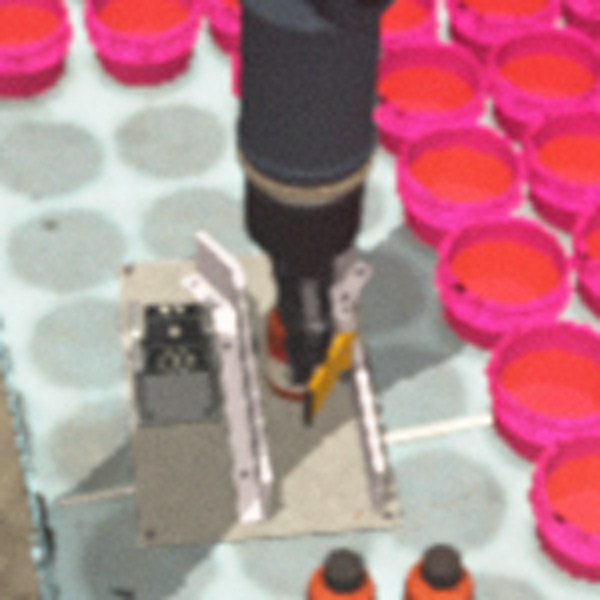

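The flap is held open at roughly 1 rad, by the leading finger and bottle in the gateway. I'll lower the bottle onto the floor and continue along the lane.

```bash
python3 -m pendant '[[[0,-0.005,0.0015,0,0,0],[0,-0.015,0,0,0,0],[0,-0.015,0,0,0,0],[0,-0.015,0,0,0,0],[0,-0.015,0,0,0,0],[0,-0.015,0,0,0,0],[0,-0.015,0,0,0,0],[0,-0.004,0,0,0,0],[0,0,0,0,0,0],[0,0,0,0,0,0]]]'; python3 -c "
from h import *
st((1.5,-105,52))"
```

```text
clock: 7.1
ee_pos: [472.8, 28.7, 51.4]
orientation: [-0.78, -3.042, 0.003]
contact_force: [-2.4, -5.2, 8.4]
grip_width: 40.7
finger_force: 32.6
t 7.1 gate [   2.2 -106.2] z 51.4 F [-2.4 -5.2  8.4] w 40.7 32.6 turn [-0.002 -0.001 -0.001]
tool-frame shift if aligned [ 0.7  1.2 -0.6]
```

```bash
python3 -m pendant '[[[0,0,0,0,0,0],[0,0,0,0,0,0],[0,0,0,0,0,0],[0,0,0,0,0,0]]]' 0.056; python3 -m pendant '[[[0,0,-0.005,0,0,0],[0,0,-0.01,0,0,0],[0,0,-0.015,0,0,0],[0,0,-0.02,0,0,0],[0,0,-0.03,0,0,0],[0,0,-0.03,0,0,0],[0,0,0,0,0,0],[0,0,0,0,0,0]]]'; python3 - <<'E'
from h import *
st((-82,30,140))
im=optics.get_image("scene");t=optics.get_image("top")
c=lambda im,x,y,W,H,k:cv2.resize(im["frame"][y:y+H,x:x+W,::-1],(W*k,H*k),interpolation=cv2.INTER_CUBIC)
cv2.imwrite("pics/s3.png",np.hstack([c(im,220,130,100,130,4),c(t,185,110,100,130,4)]))
E
```

```text
clock: 7.5
ee_pos: [473.5, 30.3, 51.2]
orientation: [-0.778, -3.044, 0.0]
contact_force: [0.4, -0.0, 0.4]
grip_width: 56.0
finger_force: 0.0
clock: 8.3
ee_pos: [473.8, 30.1, 162.4]
orientation: [0.778, 3.042, 0.001]
contact_force: [-0.3, -0.2, -0.9]
grip_width: 56.3
finger_force: 0.0
t 8.3 gate [   2.4 -104.5] z 162.4 F [-0.3 -0.2 -0.9] w 56.3 0.0 turn [0.001 0.002 0.   ]
tool-frame shift if aligned [ 84.4 134.5  22.4]
```

View pics/s3.png

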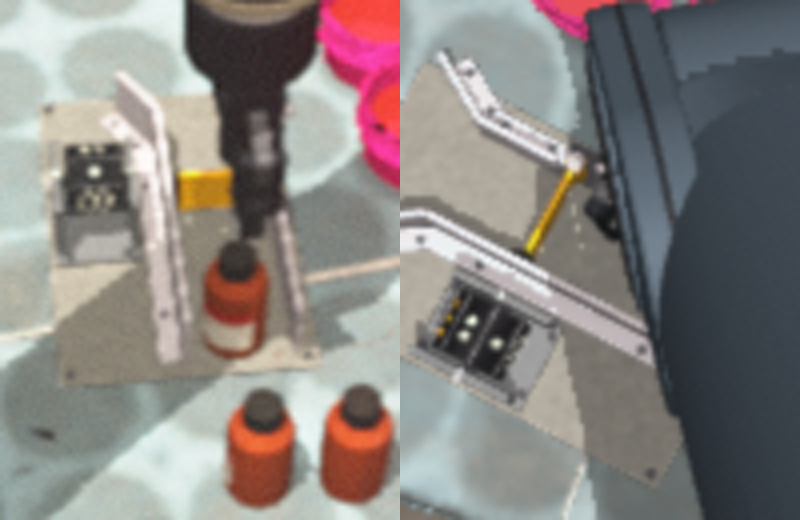

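The bottle stands upright in the lane with the flap shut. Next is the wheel, with the fingers closed.

```bash
python3 -m pendant '[[[0.02,0.028,0,0,0,0],[0.02,0.028,0,0,0,0],[0.02,0.028,0.005,0,0,0],[0.0255,0.0275,0.015,0,0,0],[0,0,0.02,0,0,0],[0,0,0,0,0,0],[0,0,0,0,0,0],[0,0,0,0,0,0]]]' 0; python3 - <<'E'
from h import *
st((-83,7,105))
im=optics.get_image("wrist");save(im,"pics/w3.png")
print(arm.nose_length)
E
```

```text
clock: 9.2
ee_pos: [452.5, 168.0, 121.6]
orientation: [0.781, 3.043, -0.001]
contact_force: [0.4, 0.5, 0.4]
grip_width: -0.0
finger_force: 0.0
t 9.2 gate [-82.6   6.2] z 121.6 F [0.4 0.5 0.4] w -0.0 0.0 turn [-0.     0.    -0.002]
tool-frame shift if aligned [ 0.4  0.8 16.6]
25.0
```

View pics/w3.png

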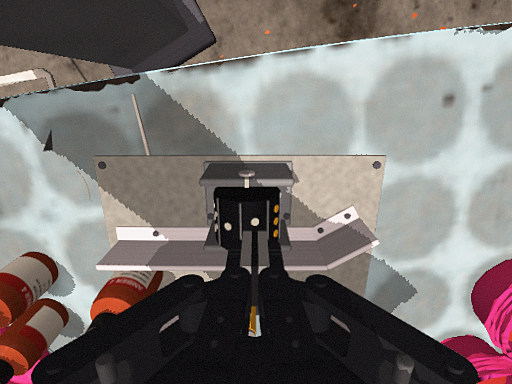

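The closed fingers are centred over the wheel, with the yellow dots visible on its +y side around (277,220). That was the 10th picture, so I'll measure numerically from here.

```bash
cat > wheel.py <<'E'
from h import *
st()
for n in("wrist","top","scene"):
    im=optics.get_image(n); hsv=cv2.cvtColor(im["frame"],cv2.COLOR_RGB2HSV)
    m=cv2.inRange(hsv,(15,130,110),(32,255,255))
    # keep pixels whose ray meets the wheel cylinder within the wheel's width
    th=[]
    for v,u in np.argwhere(m>0):
        o,d=ray(im,(u,v)); og=np.append(gate(o),o[2]-50); dg=np.append(d[:2]@GR,d[2])
        a=dg[1]**2+dg[2]**2;b=og[1]*dg[1]+og[2]*dg[2];c=og[1]**2+og[2]**2-24**2;q=b*b-a*c
        if q<0: continue
        p=og+dg*(-b-q**.5)/a
        if abs(p[0]+82)<17: th.append(np.arctan2(p[1],p[2]))
    print(n,len(th),"wheel angle",-np.median(th).round(3) if th else None,"spread",np.ptp(th).round(2) if th else None)
E
python3 -m pendant '[[[0,0,0.01,0,0,0],[0,0,0.008,0,0,0],[0,0,0.004,0,0,0],[0,0,0,0,0,0],[0,0,0,0,0,0]]]' 
python3 wheel.py
```

```text
clock: 9.75
ee_pos: [452.0, 168.9, 99.2]
orientation: [-0.779, -3.043, 0.0]
contact_force: [0.8, -0.9, 0.4]
grip_width: -0.1
finger_force: 0.0
t 9.75 gate [-83.4   6.7] z 99.2 F [ 0.8 -0.9  0.4] w -0.1 0.0 turn [-0. -0.  0.]
wrist 59 wheel angle -1.149 spread 0.45
top 0 wheel angle None spread None
scene 0 wheel angle None spread None
```

```bash
python3 -m pendant '[[[0,0,0.003,0,0,0],[0,0,0.001,0,0,0],[0,0,0,0,0,0],[0,0,0,0,0,0]]]'; python3 -m pendant '[[[0,-0.004,0,0,0,0],[0,-0.004,0,0,0,0],[0,-0.004,0,0,0,0],[0,-0.001,0,0,0,0],[0,0,0,0,0,0],[0,0,0,0,0,0]]]';python3 wheel.py
```

```text
clock: 10.3
ee_pos: [452.3, 169.1, 95.4]
orientation: [0.778, 3.043, 0.001]
contact_force: [0.3, -0.4, 3.1]
grip_width: -0.1
finger_force: 1.5
clock: 10.9
ee_pos: [445.8, 157.4, 95.3]
orientation: [-0.779, -3.044, 0.0]
contact_force: [-0.8, -0.7, 3.3]
grip_width: 0.1
finger_force: 1.6
t 10.9 gate [-83.3  -6.3] z 95.3 F [-0.8 -0.7  3.3] w 0.1 1.6 turn [-0. -0.  0.]
wrist 166 wheel angle -0.518 spread 0.23
top 0 wheel angle None spread None
scene 0 wheel angle None spread None
```

```bash
python3 -m pendant '[[[0,0,-0.02,0,0,0],[0,0.013,0,0,0,0],[0,0,0,0,0,0],[0,0,0,0,0,0]]]'; python3 wheel.py
```

```text
clock: 11.45
ee_pos: [451.8, 169.3, 114.7]
orientation: [-0.777, -3.043, 0.001]
contact_force: [-0.8, 0.3, -0.4]
grip_width: 0.3
finger_force: 0.0
t 11.45 gate [-83.8   7.1] z 114.7 F [-0.8  0.3 -0.4] w 0.3 0.0 turn [-0.001 -0.001  0.001]
wrist 59 wheel angle -0.515 spread 0.22
top 0 wheel angle None spread None
scene 0 wheel angle None spread None
```

```bash
python3 -m pendant '[[[0,0,0.015,0,0,0],[0,0,0.004,0,0,0],[0,0,0,0,0,0],[0,0,0,0,0,0],[0,-0.004,0,0,0,0],[0,-0.004,0,0,0,0],[0,-0.004,0,0,0,0],[0,0,0,0,0,0],[0,0,0,0,0,0]]]'; python3 -m pendant '[[[0,0,-0.03,0,0,0],[0,0,-0.03,0,0,0],[0.04,-0.02,-0.02,0,0,0],[0.04,-0.02,-0.02,0,0,0],[0.04,-0.02,0,0,0,0],[0.04,0,0,0,0,0],[0,0,0,0,0,0],[0,0,0,0,0,0]]]';python3 wheel.py
```

```text
clock: 12.5
ee_pos: [446.2, 158.2, 96.4]
orientation: [-0.779, -3.043, 0.0]
contact_force: [-0.7, -0.6, 2.7]
grip_width: -0.0
finger_force: 1.3
clock: 13.3
ee_pos: [276.8, 183.0, 196.5]
orientation: [0.775, 3.044, 0.001]
contact_force: [1.4, -0.3, 0.2]
grip_width: 0.1
finger_force: 0.0
t 13.3 gate [-243.8  -65. ] z 196.5 F [ 1.4 -0.3  0.2] w 0.1 0.0 turn [0.001 0.    0.003]
wrist 0 wheel angle None spread None
top 11 wheel angle 0.051 spread 0.16
scene 17 wheel angle -0.027 spread 0.32
```

The wheel reads about 0 from both fixed cameras. One last numeric check of the flap and bottles, then I'll hand in.

```bash
python3 - <<'E'
from h import *
im=optics.get_image("top"); hsv=cv2.cvtColor(im["frame"],cv2.COLOR_RGB2HSV)
g=np.array([gate(onz(im,(u,v),48)) for v,u in np.argwhere(cv2.inRange(hsv,(15,130,110),(32,255,255))>0)])
g=g[(abs(g[:,0])<40)&(abs(g[:,1])<70)];print("flap n",len(g),"y range",g[:,1].min(),g[:,1].max(),"x",g[:,0].min(),g[:,0].max())
m=cv2.inRange(hsv,(3,120,90),(14,255,255));m[:, :180]=0;m[:,330:]=0;m[:130]=0
n,_,s,c=cv2.connectedComponentsWithStats(m)
for i in range(1,n):
    if s[i,4]>25: print(s[i],gate(onz(im,c[i],60)).round(1))
E
```

```text
flap n 68 y range -6.5579570576600394 2.8770562362465304 x -23.668959134349162 31.465861684316145
[323 130   5  11  26] [ 177.5 -188.4]
[253 175  17  18 147] [  -2.  -107.2]
[307 176  17  17 121] [  56.4 -219.8]
[295 197  17  17 129] [  -1.  -216.8]
```

```bash
python3 - <<'E'
from h import *
import pickle
def f(im):
    hsv=cv2.cvtColor(im["frame"],cv2.COLOR_RGB2HSV)
    g=np.array([gate(onz(im,(u,v),48)) for v,u in np.argwhere(cv2.inRange(hsv,(15,130,110),(32,255,255))>0)])
    g=g[(abs(g[:,0])<40)&(abs(g[:,1])<70)];return np.polyfit(g[:,0],g[:,1],1)
a=f(pickle.load(open("ims.pkl","rb"))["top"]);b=f(optics.get_image("top"));print(a,b)
if abs(a[0]-b[0])<.05: print(arm.finish_job())
E
```

```text
[-0.01295779 -0.76194482] [-0.01550769 -0.95736418]
the job is handed in; nothing more can be done
None
```

The job is handed in: in the last camera checks the bottle stood in the lane about 107 mm past the flap, the flap was shut as at the start, and the tally wheel showed three dots at the pointers (about 0 rad). No verdict was returned; the done bottles showed no sign of being moved, and the lid, which I didn't re-measure at the end, was never approached.

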